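Load the specimen feeder beside the video microscope

ROBOT

A 7-joint arm with a two-finger parallel gripper is mounted at the origin on the work surface. World frame = base frame: x ahead of the robot, y to its left, z up, the work surface at z = 0. Lengths are in m, angles in rad, forces in N, time in s.
With the tool pointing down it reaches from about 0.4 to 0.85 m from the base axis. Payload 10.4 kg.
Tool frame: the origin (TCP) lies on the centre line of the jaws, within the pads' length; the fingertips stand r.tip_extent ahead of it and the grasp point (between the pads) lies 3 mm ahead of it (r.tip_extent is the distance from the TCP to the fingertips, in m); z points along the fingers, y is the direction in which the jaws open and shut (so a half turn about z gives the same grasp; the last joint's range is limited). The gripper opens to 87 mm and grips with 3 to 60 N. Pads are 19 mm wide; open, the fingers measure 117 mm over their backs; the gripper's body (75 mm by 190 mm) begins 51 mm behind the grasp point.
Start: joints at [-1.322, 0.332, -0.065, 1.46, 0.022, 1.35, -0.088], TCP at [0.168, 0.602, 0.245] pointing down, gripper open.
Joint ranges: [-2.6, 2.6], [-0.5, 2.12], [-1.47, 1.34], [0.16, 2.42], [-1.27, 4.41], [0.06, 2.06], [-2.6, 2.6]. Speed limits (rad/s): [2.22, 2.22, 2.79, 2.79, 3.14, 3.14, 3.14].

INTERFACE

Orientations are given as a unit quaternion [x, y, z, w].
In Python, from bench import r gives the robot as it stands. The module is installed in compiled form; this text tells all that it offers.
- The arm moves only by the shell command python3 -m jog 'ROWS' [FORCE]. ROWS is JSON, a list of rows, each a list of 5 numbers: the shift along the tool's x, y, z in cm, then the turn about the tool's z in rad, then the closure, from 0 (fully open) to 1 (shut). A call has exactly 10 rows; each row shifts and turns the pose as measured when the row begins, along the tool's axes as they then stand; what a row does not reach is not made up. A row lasts 1/10 s, in which the tool goes at most 50 mm and 8.59 degrees, less where a joint would pass 70% of its speed; a pose out of reach is approached as far as the arm can. A call with a gripper value outside its range is refused whole. The fingers move at their own pace and stop on an object; FORCE is the grip in N (left out, the last holds). Time passes only in rows, so rows that do not move let the fingers close, or fill a call up. It gives the time, the measured TCP pose, the force and the opening at its end, in the units of the state.
- r.read_state(): the state, without advancing time (a new reading comes with each control period).
- r.camera(name): name is "scene" or "top" or "wrist"; returns a dict with "pixels" (400x640x3 uint8, red, green, blue), "fx", "fy", "cx", "cy" (pixels), "camera_from_world" (4x4, takes a point from world to camera coordinates). Camera axes: x right, y up, looking along -z (the intrinsics and any distortion apply to the point x, -y, -z); pixel columns grow to the right and rows downward; lengths in m; the calibration is good to about 2 mm. A picture is of the moment at which its call begins. There is no depth.
- r.close_job(): hands the job in, once; it reports no verdict.
The state is a dict: "time": time; "joint_positions": joint angles; "joint_vel": joint speeds; "joint_torque": joint torques, N m; "ee_pos": TCP position; "eef_rot": TCP orientation; "ft_force": force on the tool from outside, world axes, zero at the start; "torque": the same for the moment, N m; "width": finger opening in m.
Only numpy, scipy, OpenCV 4.12 (cv2) and the standard library are available. Lean on these libraries where they do the work, as an engineer would, in place of code of your own. Each camera call takes 0.05 s, during which the arm holds its last target. There are 200 camera calls.

TASK

Load the two flat sealed specimen capsules into the feed tube of the specimen feeder beside the microscope: set one flat, window up, in the tube's mouth and press it down against the spring until it has passed both sprung lips and stays under them by itself, then load the other on top of it in the same way. Press gently, for the tube is only just deep enough for the second one and the capsules must not be squeezed hard against its bottom, and leave everything else on the bench where it is.

Things in the scene. Friction and masses are not known exactly. Their poses are not given: they have to be found in the camera images.
- capsule_a_center (a point): Centre (half-way up) of the first specimen capsule: a sealed flat white disc, 60 mm in diameter and 20 mm high, flat clear window with dark grains on top, 40 to 85 g, loose on the bench; z is its upward axis. Closed fingertips up to 45 mm across fit the tube. The two are alike, load them in either order. Hold it by its upper half to set it in the tube, whose wall leaves no room for fingers.
- capsule_b_center (a point): Centre of the second specimen capsule, the same as the first.
- feeder_mouth (a point): Centre of the open mouth of the feeder's tube, in the plane of the rim, 90 mm above the bench; z points up. The grey tube is upright, bore 62 mm, outside 74 mm; the mouth is a 45-degree funnel, 70 mm wide at the rim and 4 mm deep. Lips, spring and bottom form one sleeve, clamped with the lip hinges 5 to 18 mm below the rim: this depth varies and is not measured.
- slot_left (a point): Top of the +y slot of the tube wall, at rim height, 34 mm from the tube's axis. In this slot and the opposite one is a sprung steel lip, hinged 34 mm from the axis and sloping inwards and 30 degrees down; its tip is 27 mm from the axis. A capsule set in the mouth rests on the lips, its underside 1 to 3 mm below the hinges. Pressed past, it swings them down and out; they spring back over its top.
- slot_right (a point): Top of the opposite (-y) slot, at rim height. Pressing a capsule past the lips takes 6 to 16 N in the first few mm, then 2 to 6 N. The lips spring shut over it when its top is about 8 mm below the hinges; let go, it rises 2 to 4 mm against them. Pressed too little, it comes back up. The spring below has 2 N when empty and 80 N/m.
- tube_foot (a point): Point on the tube's axis, at the bench. The first capsule can be pressed up to 18 mm deeper than needed against the soft spring alone. With two capsules inside, the stack stands hard on the bottom about 1.5 mm below the place where the lips spring shut over the second; the force then rises steeply.
- feeder: The specimen feeder, fixed to the bench: a black foot plate 190 x 120 x 12 mm with the upright tube and, on the tube's +x side, a grey drive box 66 x 100 mm, 72 mm high, whose near face is 53 mm from the tube's axis. Origin on the bench under the tube's axis.
- pot: Screw-capped white pot, 60 mm in diameter and 45 mm high, loose: taller than the capsules, not to be loaded, leave it standing. Origin under its centre.
- big_dish: Large clear dish of specimens, 90 mm in diameter, 16 mm high, loose; leave it. Origin under its centre.
- loupe: Black stand loupe, 50 mm in diameter, 40 mm high, loose; leave it. Origin under its centre.
- jar: Amber specimen jar, 64 mm in diameter, 90 mm high, loose; leave it. Origin under its centre.
Not all that is in view belongs to the job. What is shaped like the part that bears capsule_b_center but red or turquoise is not meant.

How it is judged:
By the outcome, as a careful person would: the job done as asked, in the order asked, and still so for the second after the job is handed in, with the robot touching nothing.
It also fails if it takes over 72 s, if anything falls off the work surface, if the arm or the gripper's body presses on something with over 40 N, if the wrist force passes 120 N, or if a joint passes its speed limit or range.

## Working session

There is one attempt and no reset: what is moved stays moved. The work goes in short steps, Python scripts to look and compute and a shell command to move; the robot and the scene stay as the last step left them, time stands still between calls to the robot, and variables do not carry over. Pictures are saved under pics/ and viewed, about 8 in all and at most 12, crops included, and the job is handed in when it is done.

```bash
mkdir -p pics
python3 - <<'E'
from bench import r
import cv2,numpy as np
s=r.read_state();print(s,r.tip_extent)
ims=[]
for n in("scene","top"):
    c=r.camera(n);print(n,c["fx"],c["fy"],c["cx"],c["cy"],c["camera_from_world"].tolist() if hasattr(c["camera_from_world"],'tolist') else c["camera_from_world"],[k for k in c])
    cv2.imwrite(f"pics/{n}0.png",c["pixels"][...,::-1])
E
```

```text
{'time': 0.0, 'joint_positions': array([-1.32162995,  0.3328803 , -0.06470083,  1.46096814,  0.02158294,
        1.34989994, -0.08850023]), 'joint_vel': array([ 0.00057991,  0.00135777, -0.00144902, -0.00127947,  0.00108263,
        0.00288062,  0.00105479]), 'joint_torque': array([-1.69835497e-03, -6.23242307e+01,  2.36539106e-02, -3.89896131e+01,
       -6.14504912e-02,  3.98410053e-02,  1.80387410e-04]), 'ee_pos': array([0.16767109, 0.60170566, 0.24373585]), 'eef_rot': array([ 1.35456281e-01,  9.90783055e-01, -7.26813079e-04, -7.31950776e-05]), 'ft_force': array([-0.07501225,  0.1868503 , -0.35432288]), 'torque': array([0.00087737, 0.04424993, 0.00377862]), 'width': 0.08663782022683983} 0.022
scene 412.7795103512021 412.7795103512021 319.14852304718244 194.6332216840656 [[0.7990047107545646, 0.6012946092834316, 0.006022046055934379, -0.4418176738481255], [-0.41577161267571905, 0.5451899320223322, 0.72794361327957, 0.14649195446043622], [0.4344254116474382, -0.5841341719743591, 0.6856105533367931, -1.2395040243380897], [0.0, 0.0, 0.0, 1.0]] ['pixels', 'fx', 'fy', 'cx', 'cy', 'camera_from_world']
top 419.97770755723514 419.97770755723514 322.2796817274749 193.87394584944775 [[-0.02452677710728971, -0.999400848943812, -0.024420899555851798, 0.012117701218707718], [0.9829764773156098, -0.028558708523145952, 0.1814983339088387, -0.5583192317636188], [-0.18208701834266944, -0.019553600637163007, 0.9830879789994377, -0.9836893860077467], [0.0, 0.0, 0.0, 1.0]] ['pixels', 'fx', 'fy', 'cx', 'cy', 'camera_from_world']
```

View pics/top0.png

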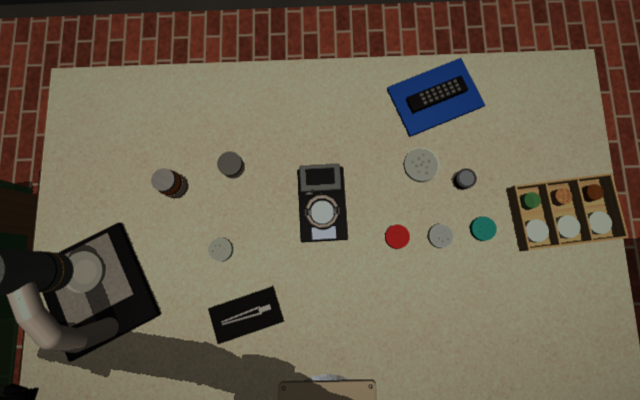

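View pics/scene0.png

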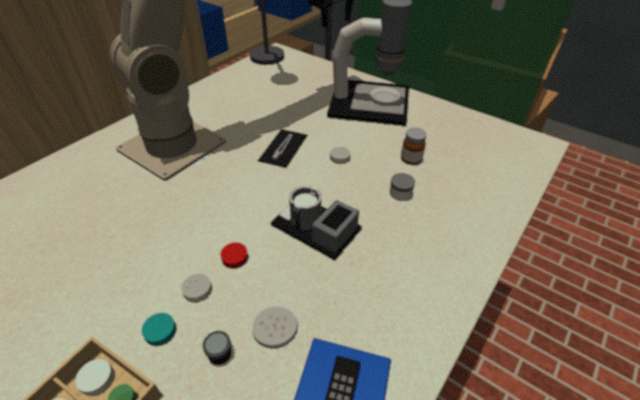

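The top view shows the candidates:
- (220,249) and (440,235): off-white discs with dark grains. They fit the description.
- (397,236) red and (484,228) turquoise: excluded by colour.
- (231,164): a taller lid, so the pot.
- (537,231), (568,226), (600,222): plain white discs in the tray.
- (421,165): the large dish.

I'll confirm with one enlarged crop and measure.

```bash
cat > h.py <<'E'
import numpy as np,cv2
from bench import r
def ray(c,u,v):
    M=np.array(c["camera_from_world"]);R=M[:3,:3];o=-R.T@M[:3,3]
    return o,R.T@np.array([(u-c["cx"])/c["fx"],-(v-c["cy"])/c["fy"],-1])
def onz(c,u,v,z):
    o,d=ray(c,u,v);return o+d*(z-o[2])/d[2]
def proj(c,p):
    M=np.array(c["camera_from_world"]);q=M[:3,:3]@np.array(p)+M[:3,3]
    return np.array([c["cx"]+c["fx"]*q[0]/-q[2],c["cy"]-c["fy"]*q[1]/-q[2]])
E
python3 - <<'E'
from h import *
t=r.camera("top");s=r.camera("scene")
for n,u,v,z in(("A",220,249,.02),("B",440,235,.02),("mouth",322,212,.09),("pot",231,164,.045)):print(n,onz(t,u,v,z).round(4))
for n,u,v,z in(("A",340,153,.02),("B",196,284,.02),("mouth",305,195,.09),("pot",402,181,.045)):print(n,"scene",onz(s,u,v,z).round(4))
def cr(c,u,v,h=30,k=260):
    im=c["pixels"][v-h:v+h,u-h:u+h,::-1];return cv2.convertScaleAbs(cv2.resize(im,(k,k),interpolation=cv2.INTER_CUBIC),alpha=1.4)
cv2.imwrite("pics/crop1.png",np.vstack([np.hstack([cr(t,220,249),cr(t,440,235),cr(t,322,212)]),np.hstack([cr(s,340,155),cr(s,196,287),cr(s,305,205)])]))
E
```

```text
A [0.4318 0.2563 0.02  ]
B [ 0.4522 -0.2913  0.02  ]
mouth [ 0.508  -0.0019  0.09  ]
pot [0.643 0.226 0.045]
A scene [0.4352 0.2559 0.02  ]
B scene [ 0.4518 -0.292   0.02  ]
mouth scene [ 5.115e-01 -3.000e-04  9.000e-02]
pot scene [0.647  0.2289 0.045 ]
```

View pics/crop1.png

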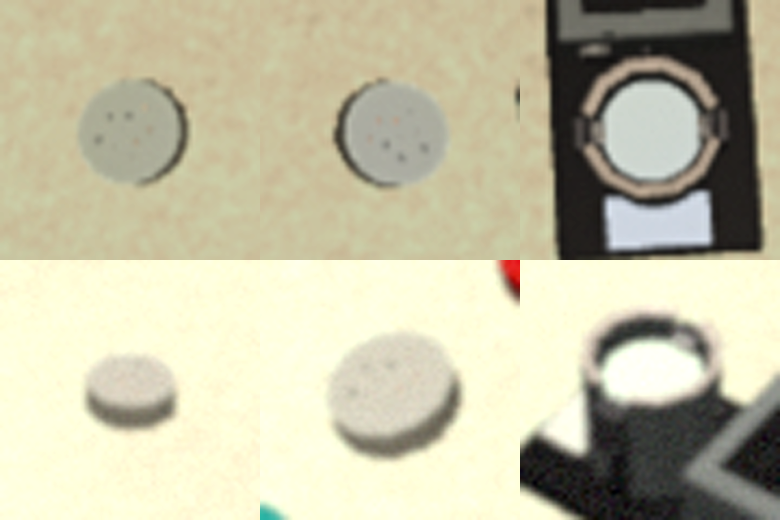

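The crop confirms it. Both discs (top row left and middle, grains visible) are the flat off-white capsules, and the tube mouth is centred at about (322.5,211.3) with slots to ±y. Next I'll check where the microscope stands relative to my exit path.

```bash
cat >> h.py <<'E'
from scipy.spatial.transform import Rotation as Ro
def delta(g):
    s=r.read_state();R=Ro.from_quat(s["eef_rot"]).as_matrix()
    return (R.T@(np.array(g)-s["ee_pos"])*100).round(2)
E
python3 - <<'E'
from h import *
t=r.camera("top");s=r.camera("scene");w=r.camera("wrist")
st=r.read_state();print(Ro.from_quat(st["eef_rot"]).as_matrix().round(3))
print("tcp in scene",proj(s,st["ee_pos"]),"top",proj(t,st["ee_pos"]))
for u,v in((125,223),(160,310),(68,360),(45,260),(110,330)):print("plate top",onz(t,u,v,0.01).round(3))
for u,v in((343,95),(330,117),(410,120),(410,82)):print("scene plate/pillar",onz(s,u,v,0.01).round(3))
for z in(.15,.2,.25,.3,.35):print(z,"head",onz(t,30,265,z).round(3),onz(s,393,60,z).round(3),"arc",onz(t,25,290,z).round(3),onz(s,345,40,z).round(3))
print("A",delta([.433,.256,.15]))
cv2.imwrite("pics/w0.png",w["pixels"][...,::-1])
E
```

```text
[[-0.963  0.268 -0.   ]
 [ 0.268  0.963 -0.   ]
 [-0.    -0.    -1.   ]]
tcp in scene [336.1654139   16.51430677] top [  1.79736647 389.62451877]
plate top [0.505 0.505 0.01 ]
plate top [0.287 0.405 0.01 ]
plate top [0.175 0.624 0.01 ]
plate top [0.416 0.704 0.01 ]
plate top [0.242 0.526 0.01 ]
scene plate/pillar [0.247 0.545 0.01 ]
scene plate/pillar [0.293 0.404 0.01 ]
scene plate/pillar [0.508 0.547 0.01 ]
scene plate/pillar [0.389 0.773 0.01 ]
0.15 head [0.4  0.64 0.15] [0.383 0.621 0.15 ] arc [0.347 0.646 0.15 ] [0.172 0.655 0.15 ]
0.2 head [0.398 0.604 0.2  ] [0.431 0.523 0.2  ] arc [0.348 0.609 0.2  ] [0.238 0.555 0.2  ]
0.25 head [0.397 0.568 0.25 ] [0.479 0.426 0.25 ] arc [0.349 0.573 0.25 ] [0.303 0.455 0.25 ]
0.3 head [0.395 0.532 0.3  ] [0.527 0.329 0.3  ] arc [0.351 0.537 0.3  ] [0.369 0.354 0.3  ]
0.35 head [0.394 0.496 0.35 ] [0.574 0.232 0.35 ] arc [0.352 0.5   0.35 ] [0.434 0.254 0.35 ]
A [-34.84 -26.21   9.45]
```

View pics/w0.png

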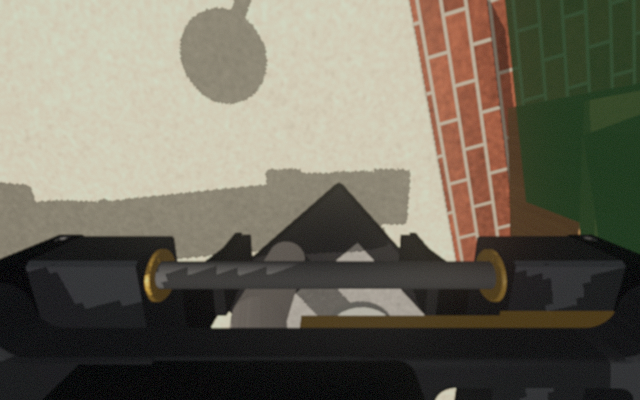

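The microscope pillar stands at about (0.245,0.535), just on the tool's −x side. I'll back away towards −x first, then −y, before going to A.

```bash
python3 -m jog '[[3.4,-1,0,0,0],[3.4,-1,0,0,0],[0,-3,0,0,0],[-1.1,-4,0,0,0],[-1.1,-4,0,0,0],[-1.1,-4,0,0,0],[-1.1,-4,0,0,0],[-1.1,-4,0,0,0],[-3.5,-2,0,0,0],[-4,-1,0,0,0]]' 20; python3 -c "
from h import *
print(r.read_state()['ee_pos'],delta([.433,.256,.12]))"
```

```text
time: 1.35
ee_pos: [0.1466, 0.3072, 0.2422]
eef_rot: [0.131, 0.991, 0.001, -0.0]
ft_force: [0.5, 0.9, -0.0]
width: 0.0864
[0.14663237 0.30719275 0.24217587] [-28.98   2.5   12.22]
```

```bash
python3 -m jog '[[-3,0.3,1,0,0],[-4,0.3,1.5,0,0],[-4,0.3,1.5,0,0],[-4,0.3,1.5,0,0],[-4,0.3,1.5,0,0],[-4,0.3,1.5,0,0],[-3,0.3,1.5,0,0],[-1.5,0.2,1,0,0],[0,0,0,0,0],[0,0,0,0,0]]' 20
python3 - <<'E'
from h import *
w=r.camera("wrist");t=r.camera("top");s=r.read_state()
print(s["ee_pos"],delta([.433,.256,.033]))
print("pred A px",proj(w,[.433,.256,.02]),"mouth etc")
im=w["pixels"][...,::-1]
cv2.imwrite("pics/w1.png",im)
E
```

```text
time: 2.35
ee_pos: [0.4332, 0.2517, 0.132]
eef_rot: [0.134, 0.991, 0.005, 0.003]
ft_force: [-1.1, 0.4, 1.6]
width: 0.0871
[0.43282925 0.25220128 0.13236501] [0.14 0.25 9.94]
pred A px [326.61002546 206.38586201] mouth etc
```

View pics/w1.png

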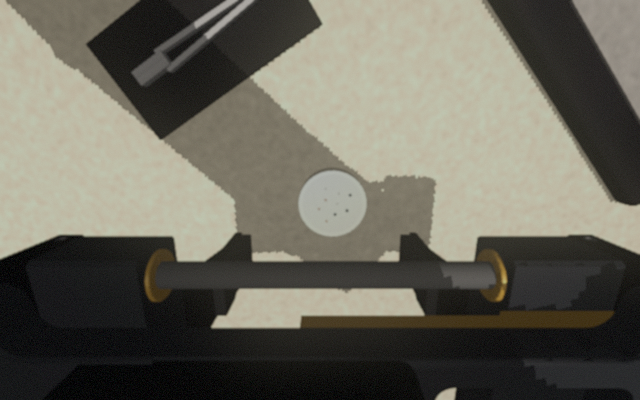

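The wrist view shows capsule A at (333,203), centred between the jaws to within a few mm.

```bash
python3 -c "
from h import *
w=r.camera('wrist');p=onz(w,333,203,.02);print(p,proj(w,r.read_state()['ee_pos']),delta([p[0],p[1],.033]))"
python3 -m jog '[[0.2,0.4,2,0,0],[0,0,2.5,0,0],[0,0,2.5,0,0],[0,0,1.3,0,0],[0,0,0,0,0],[0,0,0,0,0],[0,0,0,0,0],[0,0,0,0,0],[0,0,0,0,0],[0,0,0,0,0]]' 20; python3 -c "
from h import *
w=r.camera('wrist');p=onz(w,333,203,.02);print(delta([.433,.256,.033]))
cv2.imwrite('pics/w2.png',w['pixels'][...,::-1])"
```

```text
[0.43129205 0.26278245 0.02      ] [322.42460631 267.75540854] [0.47 0.84 9.96]
time: 3.5
ee_pos: [0.4321, 0.2645, 0.0556]
eef_rot: [0.13, 0.991, 0.013, 0.006]
ft_force: [-0.1, -0.7, -0.1]
width: 0.0868
[-0.28 -0.86  2.24]
```

```bash
python3 -c "
from h import *
s=r.read_state();print(s['ee_pos'],s['eef_rot'],s['joint_positions'],s['joint_vel'],Ro.from_quat(s['eef_rot']).as_matrix().round(3))"
```

```text
[0.4321597  0.26452018 0.05562428] [0.12963273 0.99146037 0.01269327 0.00636899] [-1.01583419  0.26842666  0.42796931  2.01006823 -0.15866307  0.8659174
  0.80954139] [ 8.75802176e-04  3.15194546e-03 -8.20237161e-05  1.87890286e-03
 -2.86806048e-03 -5.75229308e-04  8.09693990e-04] [[-0.966  0.257  0.016]
 [ 0.257  0.966  0.024]
 [-0.009  0.027 -1.   ]]
```

View pics/w2.png

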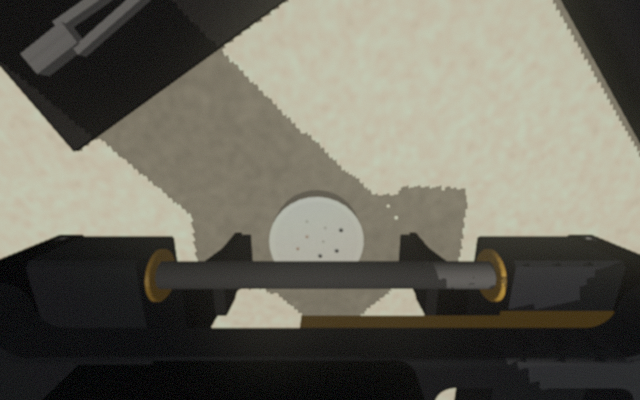

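```bash
python3 -c "
from h import *
w=r.camera('wrist');p=onz(w,316,238,.02);print(p,delta([p[0],p[1],.033]))"
```

```text
[0.42932028 0.26192814 0.02      ] [ 0.22 -0.37  2.23]
```

```bash
python3 -m jog '[[0,-0.4,0.5,0,0],[0,0,0.5,0,0],[0,0,0.5,0,0],[0,0,0.4,0,0],[0,0,0.2,0,0],[0,0,0,0,0],[0,0,0,0,0],[0,0,0,0,0],[0,0,0,0,0],[0,0,0,0,0]]' 20; python3 -c "
from h import *
w=r.camera('wrist');cv2.imwrite('pics/w3.png',w['pixels'][...,::-1]);print(delta([.433,.258,.033]),r.read_state()['eef_rot'])"
```

```text
time: 4.6
ee_pos: [0.4312, 0.2605, 0.0321]
eef_rot: [0.13, 0.991, 0.012, 0.006]
ft_force: [0.8, 0.1, -0.1]
width: 0.0871
[-0.24 -0.19 -0.1 ] [0.12970599 0.99145935 0.01216836 0.00605294]
```

```bash
python3 -m jog '[[-0.1,-0.2,-0.1,0,0],[0,0,0,0,1],[0,0,0,0,1],[0,0,0,0,1],[0,0,0,0,1],[0,0,0,0,1],[0,0,0,0,1],[0,0,0,0,1],[0,0,0,0,1],[0,0,-0.5,0,1]]' 20; python3 -c "
from h import *
w=r.camera('wrist');cv2.imwrite('pics/w4.png',w['pixels'][...,::-1]);t=r.camera('top');print(delta([.51,-.001,.2]),r.read_state()['eef_rot']); print(onz(t,322.5,211.3,.09),onz(r.camera('scene'),305,195,.09))"
```

```text
time: 5.65
ee_pos: [0.4313, 0.2577, 0.038]
eef_rot: [0.13, 0.991, 0.012, 0.006]
ft_force: [-0.3, 0.0, -0.5]
width: 0.0592
[-14.36 -22.6  -16.58] [0.1297476  0.99144602 0.0126149  0.00642027]
[ 0.50957837 -0.00309862  0.09      ] [ 5.1153633e-01 -3.1826052e-04  9.0000000e-02]
```

View pics/w4.png

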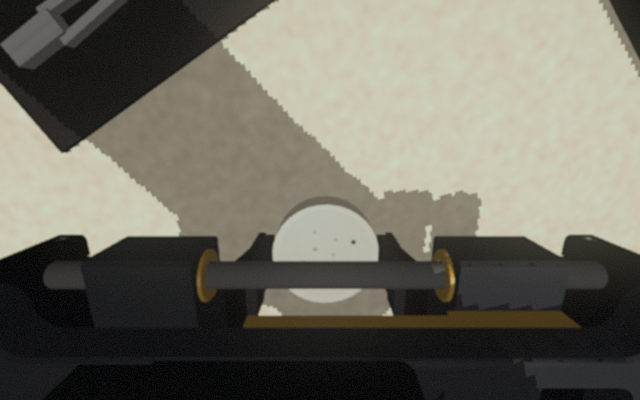

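```bash
python3 -c "
from h import *
w=r.camera('wrist');p=onz(w,325,252,.025);print('cap rel tcp (tool cm)',delta(p))"
python3 -m jog '[[0,0,-2,0,1],[0,0,-3,0,1],[0,0,-3,0,1],[-0.7,-1.1,-3,0,1],[-1.5,-2.3,-1,0,1],[-1.5,-2.3,0,0,1],[-1.5,-2.3,0,0,1],[-1.5,-2.3,0,0,1],[-1.5,-2.3,0,0,1],[-1.5,-2.3,0,0,1]]' 20; python3 -c "
from h import *
print(delta([.511,-.0015,.2]),r.read_state()['eef_rot'])"
```

```text
cap rel tcp (tool cm) [0.26 0.15 1.36]
time: 6.85
ee_pos: [0.4857, 0.0842, 0.1606]
eef_rot: [0.126, 0.992, 0.013, 0.006]
ft_force: [-0.3, 0.0, -1.6]
width: 0.059
[-4.63 -7.56 -4.11] [0.12559086 0.99197449 0.01313601 0.00640219]
```

```bash
python3 -m jog '[[-1,-0.8,-1,0,1],[-2,-1.6,-1,0,1],[-2,-1.6,-1,0,1],[-2,-1.6,-0.5,0,1],[-1.5,-1,0,0,1],[-0.5,-0.4,0,0,1],[0,0,0,0,1],[0,0,0,0,1],[0,0,0,0,1],[0,0,0,0,1]]' 20; python3 -c "
from h import *
w=r.camera('wrist');cv2.imwrite('pics/w5.png',w['pixels'][...,::-1])
print(delta([.511,-.0015,.2]),r.read_state()['eef_rot'],proj(w,[.511,-.0015,.09]))"
```

```text
time: 7.85
ee_pos: [0.5576, -0.0073, 0.1988]
eef_rot: [0.125, 0.992, 0.014, 0.006]
ft_force: [0.6, 1.1, -0.9]
width: 0.0591
[ 4.66 -0.6  -0.18] [0.12462394 0.99208117 0.01426809 0.00634401] [312.23391657 154.33683857]
```

View pics/w5.png

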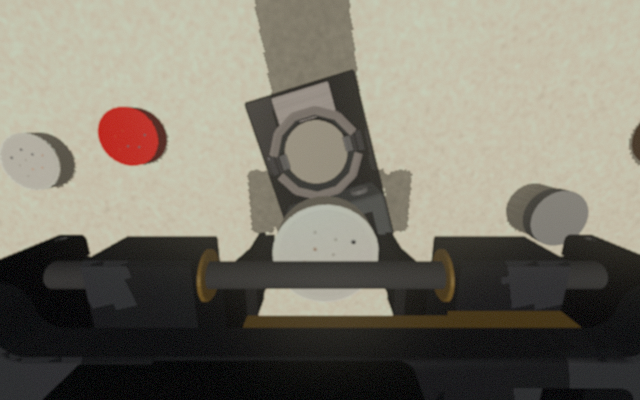

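```bash
python3 -c "
from h import *
w=r.camera('wrist');s=r.read_state();R=Ro.from_quat(s['eef_rot']).as_matrix();print(w['fx'])
c=s['ee_pos']+R@[0,0,.013]
from scipy.optimize import brentq
o,d=ray(w,325,252)
f=lambda k:(R.T@(o+k*d-s['ee_pos']))[2]-.013
k=brentq(f,.01,1);p=o+k*d;print('cap',delta(p),'pred px for centred',proj(w,c))
for u,v in((316.5,153),(313.9,153)):
  m=onz(w,u,v,.09);print('mouth',m.round(4),delta(m))
# edge sample around rim, outer radius .037
for rr in(.031,.037):
  print(rr,[proj(w,[.511+rr*np.cos(a),-.0015+rr*np.sin(a),.09]).round(0).tolist() for a in np.arange(0,6.2,np.pi/4)])
g=cv2.resize(w['pixels'][90:310,250:390,::-1],None,fx=3.5,fy=2.7*1.0+.8,interpolation=cv2.INTER_CUBIC);cv2.imwrite('pics/w5c.png',g[:600])
"
```

```text
296.46192429856546
cap [0.31 0.17 1.3 ] pred px for centred [321.97067163 257.20013483]
mouth [0.5108 0.0023 0.09  ] [ 4.88 -0.55 10.83]
mouth [5.103e-01 2.000e-04 9.000e-02] [ 4.88 -0.76 10.82]
0.031 [[322.0, 190.0], [344.0, 173.0], [349.0, 145.0], [332.0, 121.0], [302.0, 116.0], [279.0, 135.0], [276.0, 164.0], [294.0, 186.0]]
0.037 [[323.0, 196.0], [350.0, 177.0], [356.0, 143.0], [335.0, 114.0], [300.0, 109.0], [272.0, 131.0], [269.0, 166.0], [290.0, 192.0]]
```

View pics/w5c.png

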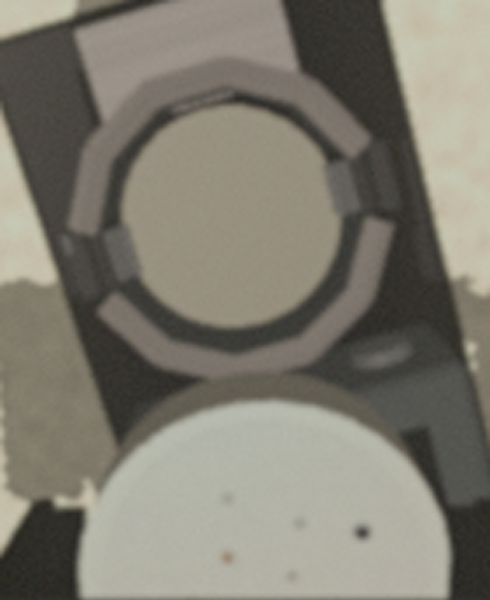

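The rim centre is at about (316,152) in the wrist view and the held capsule at (325,252). The relative move agrees with the top-camera estimate to about 1.5 mm, which the funnel tolerates.

```bash
python3 -m jog '[[0.7,-0.1,0,0,1],[1,-0.2,0.5,0,1],[1,-0.2,0.8,0,1],[1,-0.2,1,0,1],[0.8,0,1,0,1],[0.2,0,1,0,1],[0,0,0.5,0,1],[0,0,0.5,0,1],[0,0,0,0,1],[0,0,0,0,1]]' 20; python3 -c "
from h import *
print(delta([.511,-.002,.125]),r.read_state()['eef_rot'])"
```

```text
time: 8.95
ee_pos: [0.5077, 0.0, 0.1433]
eef_rot: [0.124, 0.992, 0.015, 0.007]
ft_force: [-0.5, 0.3, -0.4]
width: 0.0594
[-0.36 -0.17  1.83] [0.12416127 0.99212867 0.0147916  0.00677485]
```

```bash
python3 -m jog '[[-0.3,-0.2,0.3,0,1],[-0.1,0,0.3,0,1],[0,0,0.3,0,1],[0,0,0.3,0,1],[0,0,0.3,0,1],[0,0,0.2,0,1],[0,0,0.1,0,1],[0,0,0.1,0,1],[0,0,0.1,0,1],[0,0,0,0,1]]' 20; python3 -c "
from h import *
print(delta([.511,-.0025,.114]),r.read_state()['ft_force'])"
```

```text
time: 9.95
ee_pos: [0.5126, -0.0028, 0.1222]
eef_rot: [0.124, 0.992, 0.015, 0.007]
ft_force: [0.4, 0.5, -0.4]
width: 0.0592
[ 0.17 -0.04  0.81] [ 0.3894417   0.53725852 -0.35301169]
```

```bash
python3 -m jog '[[0.15,0,0.1,0,1],[0,0,0.1,0,1],[0,0,0.1,0,1],[0,0,0.1,0,1],[0,0,0.1,0,1],[0,0,0.1,0,1],[0,0,0,0,1],[0,0,0,0,1],[0,0,0,0,1],[0,0,0,0,1]]' 20; python3 -c "
from h import *
print(delta([.511,-.0025,.114]),r.read_state()['ft_force'],r.read_state()['torque'])"
```

```text
time: 10.95
ee_pos: [0.5113, -0.002, 0.1159]
eef_rot: [0.124, 0.992, 0.015, 0.008]
ft_force: [0.2, 0.4, -0.9]
width: 0.0592
[ 0.02 -0.06  0.18] [ 0.1835607   0.3712169  -0.89613358] [ 0.00665396 -0.03856008  0.01292995]
```

```bash
python3 -m jog '[[0,0,0.1,0,1],[0,0,0.1,0,1],[0,0,0,0,1],[0,0,0,0,1],[0,0,0,0,0.3],[0,0,0,0,0.15],[0,0,0,0,0.15],[0,0,0,0,0.15],[0,0,-2,0,0.15],[0,0,-3,0,0.15]]' 20; python3 -c "
from h import *
w=r.camera('wrist');cv2.imwrite('pics/w6.png',w['pixels'][...,::-1]);t=r.camera('top')['pixels'][182:242,292:352,::-1];s=r.camera('scene')['pixels'][160:260,250:370,::-1]
cv2.imwrite('pics/m6.png',cv2.convertScaleAbs(np.hstack([cv2.resize(w['pixels'][100:330,200:440,::-1],(400,400)),cv2.resize(s,(400,400))]),alpha=1.5))
print(delta([.511,-.0025,.16]),r.read_state()['ft_force'],r.read_state()['eef_rot'])"
```

```text
time: 11.95
ee_pos: [0.5084, -0.0036, 0.1618]
eef_rot: [0.124, 0.992, 0.013, 0.005]
ft_force: [0.4, 0.8, 1.0]
width: 0.0738
[-0.04  0.09  0.37] [ 0.32833986 -0.23152431  0.14995069] [0.12413853 0.99212631 0.01483471 0.00741173]
```

View pics/m6.png

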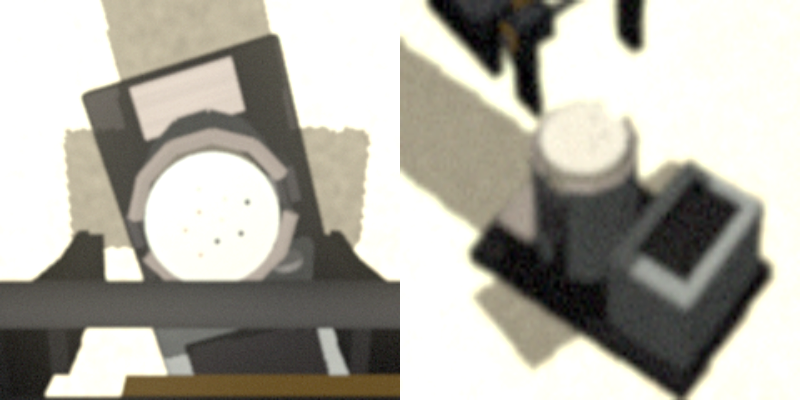

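Capsule A sits flat in the mouth, inside the rim, window up. Now I'll shut the fingers and press.

```bash
python3 -m jog '[[0,0,0,0,1],[0,0,0,0,1],[0,0,0,0,1],[0,0,0.5,0,1],[0,0,0.5,0,1],[0,0,0.5,0,1],[0,0,0.5,0,1],[0,0,0.1,0,1],[0,0,0,0,1],[0,0,0,0,1]]' 20; python3 -c "
from h import *
print(delta([.511,-.0025,.126]),r.read_state()['ft_force'],r.read_state()['eef_rot'])"
```

```text
time: 13.1
ee_pos: [0.5085, -0.0027, 0.1369]
eef_rot: [0.124, 0.992, 0.014, 0.005]
ft_force: [-0.4, -0.6, 0.4]
width: 0.004
[-0.23  0.05  1.09] [-0.41992507 -0.6135683   0.42709261] [0.12405506 0.99217124 0.01359154 0.00467387]
```

```bash
python3 -m jog '[[-0.2,0,0.1,0,1],[0,0,0.1,0,1],[0,0,0.1,0,1],[0,0,0.1,0,1],[0,0,0.1,0,1],[0,0,0.1,0,1],[0,0,0.1,0,1],[0,0,0.1,0,1],[0,0,0.1,0,1],[0,0,0.1,0,1]]' 20; python3 -m jog '[[0,0,0.1,0,1],[0,0,0.1,0,1],[0,0,0.1,0,1],[0,0,0.1,0,1],[0,0,0.1,0,1],[0,0,0.1,0,1],[0,0,0,0,1],[0,0,0,0,1],[0,0,0,0,1],[0,0,0,0,1]]' 20; python3 -c "
from h import *
print(delta([.511,-.0025,.12]),r.read_state()['ft_force'],r.read_state()['eef_rot'])"
```

```text
time: 14.1
ee_pos: [0.5112, -0.0029, 0.1267]
eef_rot: [0.124, 0.992, 0.014, 0.005]
ft_force: [0.5, 0.7, -0.4]
width: 0.0007
time: 15.1
ee_pos: [0.5113, -0.0027, 0.1201]
eef_rot: [0.124, 0.992, 0.014, 0.005]
ft_force: [-0.1, 0.9, -0.3]
width: 0.0002
[0.03 0.02 0.01] [-0.13001474  0.93720392 -0.25378493] [0.12404194 0.99216615 0.01388748 0.00520252]
```

```bash
python3 -m jog '[[0,0,0.1,0,1],[0,0,0.1,0,1],[0,0,0.1,0,1],[0,0,0,0,1],[0,0,0,0,1],[0,0,0,0,1],[0,0,0,0,1],[0,0,0,0,1],[0,0,0,0,1],[0,0,0,0,1]]'; python3 -m jog '[[0,0,0.1,0,1],[0,0,0.1,0,1],[0,0,0.1,0,1],[0,0,0,0,1],[0,0,0,0,1],[0,0,0,0,1],[0,0,0,0,1],[0,0,0,0,1],[0,0,0,0,1],[0,0,0,0,1]]'
```

```text
time: 16.1
ee_pos: [0.5114, -0.0027, 0.1169]
eef_rot: [0.124, 0.992, 0.014, 0.005]
ft_force: [0.6, -0.2, 0.6]
width: 0.0007
time: 17.1
ee_pos: [0.5122, -0.002, 0.115]
eef_rot: [0.124, 0.992, 0.015, 0.006]
ft_force: [-0.9, 0.2, 2.9]
width: 0.0005
```

```bash
python3 -m jog '[[0.1,0,0.1,0,1],[0,0,0.1,0,1],[0,0,0.1,0,1],[0,0,0.1,0,1],[0,0,0.1,0,1],[0,0,0.1,0,1],[0,0,0.1,0,1],[0,0,0.1,0,1],[0,0,0.1,0,1],[0,0,0.1,0,1]]'
```

```text
time: 18.1
ee_pos: [0.5124, -0.002, 0.1056]
eef_rot: [0.124, 0.992, 0.015, 0.007]
ft_force: [-0.4, -0.4, 3.8]
width: 0.0007
```

```bash
python3 -m jog '[[0.1,0,0.1,0,1],[0,0,0.1,0,1],[0,0,0.1,0,1],[0,0,0.1,0,1],[0,0,0.1,0,1],[0,0,0.1,0,1],[0,0,0.1,0,1],[0,0,0.1,0,1],[0,0,0.1,0,1],[0,0,0.1,0,1]]';python3 -m jog '[[0.1,0,0.1,0,1],[0,0,0.1,0,1],[0,0,0.1,0,1],[0,0,0.1,0,1],[0,0,0.1,0,1],[0,0,0,0,1],[0,0,0,0,1],[0,0,0,0,1],[0,0,0,0,1],[0,0,0,0,1]]'; python3 -c "
from h import *
print(delta([.511,-.0025,.12]),r.read_state()['ft_force'],r.read_state()['eef_rot'])"
```

```text
time: 19.1
ee_pos: [0.5121, -0.0018, 0.095]
eef_rot: [0.124, 0.992, 0.015, 0.008]
ft_force: [-0.5, 0.1, 5.5]
width: 0.0007
time: 20.1
ee_pos: [0.5117, -0.0016, 0.0896]
eef_rot: [0.124, 0.992, 0.015, 0.009]
ft_force: [0.9, 0.1, 2.9]
width: 0.0003
[ 0.01 -0.01 -3.04] [0.88174304 0.05058043 2.86046872] [0.12437015 0.99208879 0.01474817 0.00862507]
```

```bash
python3 -m jog '[[0,0,0.1,0,1],[0,0,0.1,0,1],[0,0,0.1,0,1],[0,0,0.1,0,1],[0,0,0,0,1],[0,0,0,0,1],[0,0,0,0,1],[0,0,0,0,1],[0,0,0,0,1],[0,0,0,0,1]]';python3 -m jog '[[0,0,-0.1,0,1],[0,0,-0.1,0,1],[0,0,-0.1,0,1],[0,0,-0.1,0,1],[0,0,-0.1,0,1],[0,0,-0.1,0,1],[0,0,-0.1,0,1],[0,0,0,0,1],[0,0,0,0,1],[0,0,0,0,1]]'; python3 -c "
from h import *
print(delta([.511,-.0025,.12]),r.read_state()['ft_force'],r.read_state()['eef_rot'])"
```

```text
time: 21.1
ee_pos: [0.5118, -0.0016, 0.0853]
eef_rot: [0.124, 0.992, 0.015, 0.009]
ft_force: [0.6, -1.4, 3.3]
width: 0.0004
time: 22.1
ee_pos: [0.5111, -0.0015, 0.0926]
eef_rot: [0.124, 0.992, 0.015, 0.008]
ft_force: [2.0, -0.8, 2.5]
width: 0.0005
[-0.05 -0.01 -2.74] [ 2.03869223 -0.77260399  2.45439684] [0.12428289 0.99210358 0.01478139 0.00810942]
```

```bash
python3 -m jog '[[0,0,-0.1,0,1],[0,0,-0.1,0,1],[0,0,-0.1,0,1],[0,0,0,0,1],[0,0,0,0,1],[0,0,0,0,1],[0,0,0,0,1],[0,0,0,0,1],[0,0,0,0,1],[0,0,0,0,1]]';python3 -m jog '[[0,0,-2,0,1],[0,0,-3,0,0.5],[0,0,-3,0,0],[0,0,0,0,0],[0,0,0,0,0],[0,0,0,0,0],[0,0,0,0,0],[0,0,0,0,0],[0,0,0,0,0],[0,0,0,0,0]]'; python3 -c "
from h import *
w=r.camera('wrist');cv2.imwrite('pics/w7.png',w['pixels'][...,::-1])
t=r.camera('top')['pixels'][182:242,292:352,::-1];s=r.camera('scene')['pixels'][160:260,250:370,::-1]
cv2.imwrite('pics/m7.png',cv2.convertScaleAbs(np.hstack([cv2.resize(w['pixels'][100:330,200:440,::-1],(400,400)),cv2.resize(s,(400,400))]),alpha=1.5))
print(delta([.511,-.0025,.12]),delta([.452,-.2915,.12]),r.read_state()['ft_force'],r.read_state()['eef_rot'])"
```

```text
time: 23.1
ee_pos: [0.5095, -0.0013, 0.0948]
eef_rot: [0.124, 0.992, 0.015, 0.006]
ft_force: [-0.7, 0.5, -0.2]
width: 0.0005
time: 24.1
ee_pos: [0.5061, -0.0038, 0.174]
eef_rot: [0.124, 0.992, 0.013, 0.004]
ft_force: [-0.1, 0.1, -0.8]
width: 0.0646
[-0.4   0.09  5.43] [ -1.82 -29.36   4.64] [ 0.14302624  0.51181672 -0.53820031] [0.12437531 0.99213973 0.0132357  0.00378974]
```

View pics/m7.png

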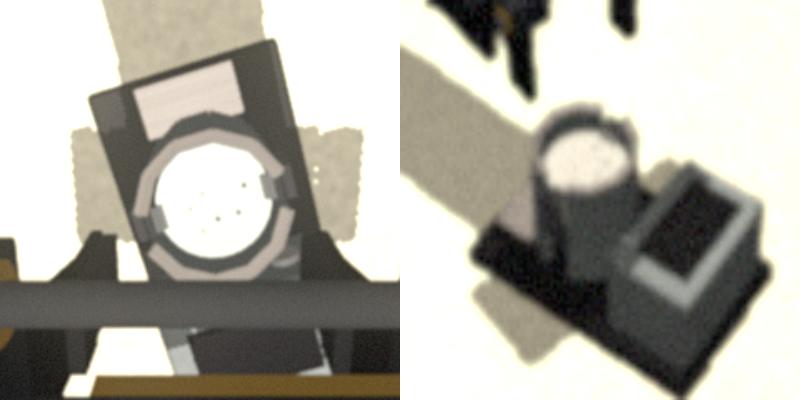

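Capsule A is now under both lips: the lips show at crop (150,220) and (275,183), over the disc edge. Its held top corresponds to TCP z of about 0.0935, and the force fell to zero when I let go. On to B.

```bash
python3 -m jog '[[-0.1,-2,0,0,0.13],[-0.2,-3.5,0,0,0.13],[-0.2,-3.5,0,0,0.13],[-0.2,-3.5,0,0,0.13],[-0.2,-3.5,0,0,0.13],[-0.2,-3.5,0,0,0.13],[-0.2,-3.5,0,0,0.13],[-0.2,-2.5,0,0,0.13],[0,-1,0,0,0.13],[0,0,0,0,0.13]]' 20;  python3 -c "
from h import *
print(delta([.452,-.2915,.12]),r.read_state()['eef_rot'])"
```

```text
time: 25.25
ee_pos: [0.4549, -0.2723, 0.1675]
eef_rot: [0.122, 0.992, 0.013, 0.005]
ft_force: [-0.3, 0.4, -0.1]
width: 0.0755
[-0.15 -2.07  4.7 ] [0.12193957 0.99243613 0.01319944 0.00520113]
```

```bash
python3 -m jog '[[0,-0.6,0.5,0,0.13],[0,-0.6,0.8,0,0.13],[-0.1,-0.4,0.8,0,0.13],[0,-0.4,0.8,0,0.13],[0,0,0.6,0,0.13],[0,0,0,0,0.13],[0,0,0,0,0.13],[0,0,0,0,0.13],[0,0,0,0,0.13],[0,0,0,0,0.13]]' 20;  cat > fd.py <<'E'
from h import *
def disc(w,lo=15,hi=60):
    im=w['pixels'];h=cv2.cvtColor(im,cv2.COLOR_RGB2HSV)
    g=((h[...,1]<lo*1.0+15)&(h[...,2]>70)).astype(np.uint8);g[262:]=0
    n,l,st,c=cv2.connectedComponentsWithStats(g)
    for i in range(1,n):
        if st[i,4]>500:print(st[i],c[i].round(1))
E
python3 -c "
from fd import *
w=r.camera('wrist');cv2.imwrite('pics/w8.png',w['pixels'][...,::-1]);disc(w)
g=cv2.GaussianBlur(w['pixels'][:,:,2],(5,5),0);print(cv2.HoughCircles(g[100:262,220:430],cv2.HOUGH_GRADIENT,1,30,param1=60,param2=12,minRadius=28,maxRadius=55))
print(delta([.452,-.2915,.033]),r.read_state()['eef_rot'],proj(w,[.452,-.2915,.02]),proj(w,[.482,-.2915,.02]))"
```

```text
time: 26.25
ee_pos: [0.4535, -0.2868, 0.1281]
eef_rot: [0.118, 0.993, 0.015, 0.005]
ft_force: [-0.5, 0.0, 0.5]
width: 0.0758
[275  20  57  65 743] [304.4  52.1]
[509  52  37  57 542] [525.4  77. ]
[ 607  128   33   44 1025] [623.8 148.8]
[ 279  173   70   68 3739] [313.5 206.7]
[[[ 93.5 106.5  34.1]
  [209.5  77.5  32.9]
  [ 51.5 129.5  31.2]]]
[ 0.09 -0.77  9.49] [0.11844743 0.99284244 0.01452991 0.00479341] [314.0098701  208.69322998] [322.20404915 240.00420056]
```

```bash
python3 -m jog '[[0.1,-0.3,0.7,0,0.13],[0,-0.3,1,0,0.13],[0,-0.1,1,0,0.13],[0,0,1,0,0.13],[0,0,1,0,0.13],[0,0,1,0,0.13],[0,0,0.7,0,0.13],[0,0,0.3,0,0.13],[0,0,0,0,0.13],[0,0,0,0,0.13]]' 20; python3 -c "
from fd import *
w=r.camera('wrist');cv2.imwrite('pics/w9.png',w['pixels'][...,::-1]);disc(w)
print(delta([.4515,-.291,.033]),r.read_state()['eef_rot'],proj(w,[.4515,-.291,.02]))"
```

```text
time: 27.3
ee_pos: [0.4509, -0.2918, 0.0537]
eef_rot: [0.119, 0.993, 0.015, 0.004]
ft_force: [0.1, 0.0, 0.3]
width: 0.0756
[ 220    0  130  120 5507] [286.7  61.7]
[353   0  33  46 565] [371.4  18.8]
[396   0  52  39 639] [421.5  15.5]
[ 590   24   50   81 1393] [615.5  65.9]
[182  52  34  45 516] [197.8  75.5]
[  19   95  135  105 4452] [ 91.9 150.6]
[ 217  104  106   93 3318] [273.6 155.3]
[ 168  115   72   73 1885] [198.7 151.3]
[ 552  129   88   77 1747] [596.2 161.3]
[  0 155  48  71 888] [ 16.2 186. ]
[ 131  186   60   50 1418] [163.3 213.9]
[ 274  196   96   66 5255] [321.1 232.2]
[-0.03  0.02  2.08] [0.11852224 0.99283612 0.01462224 0.00388603] [322.41620414 243.06609887]
```

```bash
python3 -m jog '[[0,0,0.5,0,0.13],[0,0,0.5,0,0.13],[0,0,0.5,0,0.13],[0,0,0.4,0,0.13],[0,0,0.1,0,0.13],[0,0,0,0,0.13],[0,0,0,0,0.13],[0,0,0,0,0.13],[0,0,0,0,0.13],[0,0,0,0,0.13]]' 20; python3 -c "
from fd import *
print(delta([.4515,-.291,.033]))"
```

```text
time: 28.35
ee_pos: [0.452, -0.2914, 0.033]
eef_rot: [0.118, 0.993, 0.015, 0.005]
ft_force: [-0.2, -0.4, -0.2]
width: 0.0756
[0.05 0.02 0.  ]
```

```bash
python3 -m jog '[[0,0,0,0,1],[0,0,0,0,1],[0,0,0,0,1],[0,0,0,0,1],[0,0,0,0,1],[0,0,0,0,1],[0,0,0,0,1],[0,0,-0.5,0,1],[0,0,-1,0,1],[0,0,-1.5,0,1]]' 20; python3 -m jog '[[0,0,-2,0,1],[0,0,-2,0,1],[0,0,-2,0,1],[0,0,-2,0,1],[0,0,-2,0,1],[0,0,-1,0,1],[0,0,0,0,1],[0,0,0,0,1],[0,0,0,0,1],[0,0,0,0,1]]' 20; python3 -c "
from fd import *
w=r.camera('wrist');cv2.imwrite('pics/w10.png',w['pixels'][...,::-1]);disc(w)
print(delta([.5112,-.0025,.16]),r.read_state()['eef_rot'])"
```

```text
time: 29.35
ee_pos: [0.4504, -0.2918, 0.0635]
eef_rot: [0.119, 0.993, 0.015, 0.003]
ft_force: [0.1, 0.9, -0.6]
width: 0.0591
time: 30.35
ee_pos: [0.4485, -0.2967, 0.1859]
eef_rot: [0.12, 0.993, 0.015, 0.006]
ft_force: [0.2, -0.2, -1.0]
width: 0.0596
[ 483   36   74   76 1332] [516.   78.3]
[292  40  50  54 685] [316.7  66.5]
[277  68  62  53 802] [300.6  94.1]
[  51   95  104   96 2198] [104.7 142.6]
[ 147  108   69   67 1048] [179.1 137.5]
[ 261  113   61   57 1063] [293.7 145.8]
[ 564  118   63   47 1694] [596.2 139.6]
[473 127  55  41 522] [499.7 145.3]
[  0 153  58  71 974] [ 34.4 189.6]
[ 52 158  35  63 652] [ 69.  188.2]
[205 162  41  40 695] [226.3 182.5]
[ 271  204  109   58 5093] [325.2 236.4]
[ 88 228  37  29 623] [104.2 240.3]
[ 0.95 29.97  3.5 ] [0.11998689 0.99264678 0.01470352 0.00626995]
```

```bash
python3 -m jog '[[0.1,2,0,0,1],[0.1,3.5,0.2,0,1],[0.1,3.5,0.2,0,1],[0.1,3.5,0.2,0,1],[0.1,3.5,0.2,0,1],[0.1,3.5,0.2,0,1],[0.1,3.5,0,0,1],[0.1,3,0,0,1],[0.1,1.5,0,0,1],[0,0,0,0,1]]' 20; python3 -m jog '[[0,0,0,0,1],[0,0,0,0,1],[0,0,0,0,1],[0,0,0,0,1],[0,0,0,0,1],[0,0,0,0,1],[0,0,0,0,1],[0,0,0,0,1],[0,0,0,0,1],[0,0,0,0,1]]' 20; python3 -c "
from fd import *
print(delta([.51,-.002,.125]),r.read_state()['eef_rot'])"
```

```text
time: 31.4
ee_pos: [0.5043, -0.0177, 0.1782]
eef_rot: [0.122, 0.992, 0.012, 0.002]
ft_force: [-0.5, -0.3, -1.2]
width: 0.0596
time: 32.4
ee_pos: [0.5033, -0.0227, 0.1775]
eef_rot: [0.125, 0.992, 0.012, 0.001]
ft_force: [0.5, -0.1, -0.6]
width: 0.0594
[-0.13  2.05  5.3 ] [0.12486813 0.9921031  0.01171653 0.00145081]
```

```bash
python3 -m jog '[[0,0.5,0.3,0,1],[0,0.6,0.4,0,1],[-0.1,0.6,0.5,0,1],[0,0.3,0.6,0,1],[0,0,0.7,0,1],[0,0,0.7,0,1],[0,0,0.5,0,1],[0,0,0.3,0,1],[0,0,0,0,1],[0,0,0,0,1]]' 20; python3 -c "
from fd import *
print(delta([.51,-.002,.125]),r.read_state()['eef_rot'])"
```

```text
time: 33.4
ee_pos: [0.5095, -0.0006, 0.1334]
eef_rot: [0.125, 0.992, 0.011, 0.001]
ft_force: [0.0, -0.8, -0.1]
width: 0.0592
[-0.09 -0.14  0.84] [1.24556150e-01 9.92148871e-01 1.12238117e-02 6.39677878e-04]
```

```bash
python3 -m jog '[[-0.1,-0.15,0.2,0,1],[0,0,0.2,0,1],[0,0,0.2,0,1],[0,0,0.2,0,1],[0,0,0.1,0,1],[0,0,0.1,0,1],[0,0,0.1,0,1],[0,0,0,0,1],[0,0,0,0,1],[0,0,0,0,1]]' 20;python3 -m jog '[[0,0,0.1,0,1],[0,0,0.1,0,1],[0,0,0.1,0,1],[0,0,0.1,0,1],[0,0,0.1,0,1],[0,0,0,0,1],[0,0,0,0,1],[0,0,0,0,1],[0,0,0,0,1],[0,0,0,0,1]]' 20; python3 -c "
from fd import *
print(delta([.51,-.002,.114]),r.read_state()['ft_force'],r.read_state()['torque'])"
```

```text
time: 34.4
ee_pos: [0.5107, -0.0023, 0.1222]
eef_rot: [0.125, 0.992, 0.012, 0.001]
ft_force: [0.2, 0.4, -0.7]
width: 0.0593
time: 35.4
ee_pos: [0.5115, -0.0017, 0.1172]
eef_rot: [0.124, 0.992, 0.012, 0.002]
ft_force: [0.1, 1.2, -0.2]
width: 0.059
[ 0.13 -0.07  0.32] [ 0.14805007  1.24604574 -0.21549219] [ 0.04824145 -0.14481829  0.07163549]
```

```bash
python3 -m jog '[[0.1,0,0.1,0,1],[0,0,0.1,0,1],[0,0,0.1,0,1],[0,0,0,0,1],[0,0,0,0,0.3],[0,0,0,0,0.15],[0,0,0,0,0.15],[0,0,0,0,0.15],[0,0,-2,0,0.15],[0,0,-3,0,0.15]]' 20; python3 -c "
from fd import *
w=r.camera('wrist');cv2.imwrite('pics/w11.png',w['pixels'][...,::-1])
print(r.read_state()['ee_pos'],r.read_state()['eef_rot'],delta([.511,-.0025,.125]))
a=cv2.imread('pics/w6.png');
for im in (a[...,::-1],w['pixels']):
  g=(im[150:262,250:400].min(2)>125).astype(np.uint8);n,l,st,c=cv2.connectedComponentsWithStats(g);i=1+st[1:,4].argmax();k=(l==i).astype(np.uint8);cs=max(cv2.findContours(k,0,1)[0],key=cv2.contourArea);print(st[i]+[250,150,0,0,0],cv2.fitEllipse(cs))
cv2.imwrite('pics/m11.png',cv2.convertScaleAbs(np.hstack([cv2.resize(w['pixels'][100:330,200:440,::-1],(400,400)),cv2.resize(r.camera('scene')['pixels'][160:260,250:370,::-1],(400,400))]),alpha=1.5))
p=[cv2.imread('pics/m6.png'),cv2.imread('pics/m11.png')];d=cv2.absdiff(p[0],p[1])[:,400:].max(2);ys,xs=np.where(d[80:300,110:260]>60);print('scene diff vs capsule A seated',len(xs),(xs.mean()+110,ys.mean()+80) if len(xs) else '')"
```

```text
time: 36.4
ee_pos: [0.5073, -0.0031, 0.1616]
eef_rot: [0.125, 0.992, 0.01, -0.001]
ft_force: [-0.9, -0.1, 0.2]
width: 0.0738
[ 0.50969439 -0.0034373   0.16666869] [0.12505354 0.9920846  0.01129833 0.00145126] [-0.1   0.03  4.17]
[ 287  187   81   74 4860] ((76.7596664428711, 74.80079650878906), (74.92274475097656, 81.03904724121094), 85.56867218017578)
[ 288  188   81   73 4839] ((77.77474975585938, 75.55742645263672), (74.38428497314453, 81.3365249633789), 88.34640502929688)
scene diff vs capsule A seated 145 (np.float64(138.6206896551724), np.float64(111.35172413793103))
```

B is seated just as A was: the ellipse fit agrees within 1 px and the scene crop is almost unchanged. Now I'll shut the fingers and go down.

```bash
python3 -m jog '[[-0.1,0,0,0,1],[0,0,0,0,1],[0,0,0,0,1],[0,0,0,0,1],[0,0,0.5,0,1],[0,0,0.8,0,1],[0,0,0.8,0,1],[0,0,0.8,0,1],[0,0,0.6,0,1],[0,0,0.2,0,1]]' 20;python3 -m jog '[[0,0,0.1,0,1],[0,0,0.1,0,1],[0,0,0.1,0,1],[0,0,0.1,0,1],[0,0,0.1,0,1],[0,0,0.1,0,1],[0,0,0,0,1],[0,0,0,0,1],[0,0,0,0,1],[0,0,0,0,1]]' 20; python3 -c "
from fd import *
print(delta([.511,-.0025,.117]),r.read_state()['eef_rot'])"
```

```text
time: 37.5
ee_pos: [0.5092, -0.0024, 0.1214]
eef_rot: [0.125, 0.992, 0.011, -0.0]
ft_force: [0.4, 0.6, 0.4]
width: 0.0037
time: 38.5
ee_pos: [0.5103, -0.0023, 0.1163]
eef_rot: [0.125, 0.992, 0.011, 0.001]
ft_force: [-1.9, -0.8, 1.9]
width: 0.0006
[-0.07  0.   -0.07] [1.24719501e-01 9.92126145e-01 1.14114363e-02 7.33643934e-04]
```

```bash
python3 -m jog '[[-0.05,0,0.1,0,1],[0,0,0.1,0,1],[0,0,0.1,0,1],[0,0,0.1,0,1],[0,0,0.1,0,1],[0,0,0.1,0,1],[0,0,0.1,0,1],[0,0,0.1,0,1],[0,0,0.1,0,1],[0,0,0.1,0,1]]';python3 -m jog '[[0,0,0.1,0,1],[0,0,0.1,0,1],[0,0,0.1,0,1],[0,0,0.1,0,1],[0,0,0.1,0,1],[0,0,0.1,0,1],[0,0,0.1,0,1],[0,0,0.1,0,1],[0,0,0,0,1],[0,0,0,0,1]]'
```

```text
time: 39.5
ee_pos: [0.5118, -0.0029, 0.1109]
eef_rot: [0.125, 0.992, 0.013, 0.001]
ft_force: [-2.7, -2.8, 6.7]
width: 0.0002
time: 40.5
ee_pos: [0.512, -0.0021, 0.1054]
eef_rot: [0.125, 0.992, 0.015, -0.0]
ft_force: [-1.0, 0.0, 2.6]
width: 0.0005
```

```bash
python3 -m jog '[[0.05,0,0.1,0,1],[0,0,0.1,0,1],[0,0,0.1,0,1],[0,0,0.1,0,1],[0,0,0.1,0,1],[0,0,0.1,0,1],[0,0,0.1,0,1],[0,0,0.1,0,1],[0,0,0.1,0,1],[0,0,0.1,0,1]]';python3 -m jog '[[0.05,0,0.1,0,1],[0,0,0.1,0,1],[0,0,0,0,1],[0,0,0,0,1],[0,0,0,0,1],[0,0,0,0,1],[0,0,0,0,1],[0,0,0,0,1],[0,0,0,0,1],[0,0,0,0,1]]'
```

```text
time: 41.5
ee_pos: [0.512, -0.0022, 0.0978]
eef_rot: [0.125, 0.992, 0.016, -0.0]
ft_force: [-3.5, 0.3, 7.9]
width: 0.0002
time: 42.5
ee_pos: [0.512, -0.0022, 0.0965]
eef_rot: [0.126, 0.992, 0.016, 0.0]
ft_force: [-2.2, -0.1, 2.7]
width: 0.0006
```

```bash
python3 -m jog '[[0.05,0,0.1,0,1],[0,0,0.1,0,1],[0,0,0.1,0,1],[0,0,0.1,0,1],[0,0,0.1,0,1],[0,0,0,0,1],[0,0,0,0,1],[0,0,0,0,1],[0,0,0,0,1],[0,0,0,0,1]]'; python3 -c "
from fd import *
for i in range(4):print(r.read_state()['ft_force'],r.read_state()['ee_pos'])"
```

```text
time: 43.5
ee_pos: [0.512, -0.0022, 0.0928]
eef_rot: [0.126, 0.992, 0.016, 0.001]
ft_force: [-1.9, -0.7, 3.9]
width: 0.0006
[-1.85266105 -0.68110176  3.85935184] [ 0.51197406 -0.00216173  0.09278858]
[-1.85266105 -0.68110176  3.85935184] [ 0.51197406 -0.00216173  0.09278858]
[-1.85266105 -0.68110176  3.85935184] [ 0.51197406 -0.00216173  0.09278858]
[-1.85266105 -0.68110176  3.85935184] [ 0.51197406 -0.00216173  0.09278858]
```

```bash
python3 -m jog '[[0,0,0,0,1],[0,0,0,0,1],[0,0,0,0,1],[0,0,0,0,1],[0,0,0,0,1],[0,0,0,0,1],[0,0,0,0,1],[0,0,0.1,0,1],[0,0,0.1,0,1],[0,0,0.1,0,1]]'
```

```text
time: 44.5
ee_pos: [0.512, -0.0022, 0.0905]
eef_rot: [0.126, 0.992, 0.017, 0.001]
ft_force: [-4.8, -0.8, 8.4]
width: 0.0001
```

```bash
python3 -m jog '[[0,0,0,0,1],[0,0,0,0,1],[0,0,0,0,1],[0,0,0,0,1],[0,0,0,0,1],[0,0,0,0,1],[0,0,0,0,1],[0,0,0,0,1],[0,0,0.05,0,1],[0,0,0.1,0,1]]'
```

```text
time: 45.5
ee_pos: [0.512, -0.0022, 0.0892]
eef_rot: [0.126, 0.992, 0.017, 0.0]
ft_force: [-2.7, -0.3, 4.9]
width: 0.0003
```

```bash
python3 -m jog '[[0,0,0,0,1],[0,0,0,0,1],[0,0,0,0,1],[0,0,0,0,1],[0,0,0,0,1],[0,0,0,0,1],[0,0,0,0,1],[0,0,0,0,1],[0,0,0.05,0,1],[0,0,0.1,0,1]]'
```

```text
time: 46.5
ee_pos: [0.5121, -0.0023, 0.0884]
eef_rot: [0.126, 0.992, 0.017, 0.0]
ft_force: [-9.6, -0.9, 24.2]
width: 0.0004
```

The force rose steeply to 24 N at z = 0.0884. The stack is just touching bottom, so B is past the latch point. I'll back off now.

```bash
python3 -m jog '[[0,0,-0.1,0,1],[0,0,-0.1,0,1],[0,0,-0.1,0,1],[0,0,-0.1,0,1],[0,0,-0.1,0,1],[0,0,-0.1,0,1],[0,0,-0.1,0,1],[0,0,0,0,1],[0,0,0,0,1],[0,0,0,0,1]]';python3 -m jog '[[0,0,-2,0,1],[0,0,-3,0,1],[0,0,-3,0,1],[0,0,0,0,1],[0,0,0,0,1],[0,0,0,0,1],[0,0,0,0,1],[0,0,0,0,1],[0,0,0,0,1],[0,0,0,0,1]]'; python3 -c "
from h import *
w=r.camera('wrist');t=r.camera('top');s=r.camera('scene')
cv2.imwrite('pics/top12.png',t['pixels'][...,::-1]);cv2.imwrite('pics/scene12.png',s['pixels'][...,::-1])
cv2.imwrite('pics/m12.png',cv2.convertScaleAbs(np.hstack([cv2.resize(w['pixels'][100:330,200:440,::-1],(400,400)),cv2.resize(s['pixels'][160:260,250:370,::-1],(400,400))]),alpha=1.5))
p=[cv2.imread('pics/m7.png'),cv2.imread('pics/m12.png')];d=cv2.absdiff(p[0],p[1])[:,400:].max(2);print((d[80:300,110:260]>60).sum())
a=cv2.imread('pics/scene0.png');d=cv2.absdiff(a,s['pixels'][...,::-1].copy()).max(2)
for n,q in dict(pot=[.645,.227,.03],dish=0,red=(234,254),turq=(158,328),loupe=(217,346),dish2=(274,326),jar=(413,145)).items():
  if q==0:continue
  u,v=q if len(q)==2 else proj(s,q);u=int(u);v=int(v);print(n,(d[v-15:v+15,u-15:u+15]>45).sum())"
```

```text
time: 47.5
ee_pos: [0.512, -0.0025, 0.0954]
eef_rot: [0.126, 0.992, 0.017, 0.0]
ft_force: [0.4, -0.2, -0.6]
width: 0.0005
time: 48.5
ee_pos: [0.5094, -0.0054, 0.1743]
eef_rot: [0.126, 0.992, 0.015, -0.003]
ft_force: [-0.0, -0.2, -0.4]
width: 0.0002
713
pot 0
red 0
turq 0
loupe 0
dish2 0
jar 0
```

View pics/m12.png

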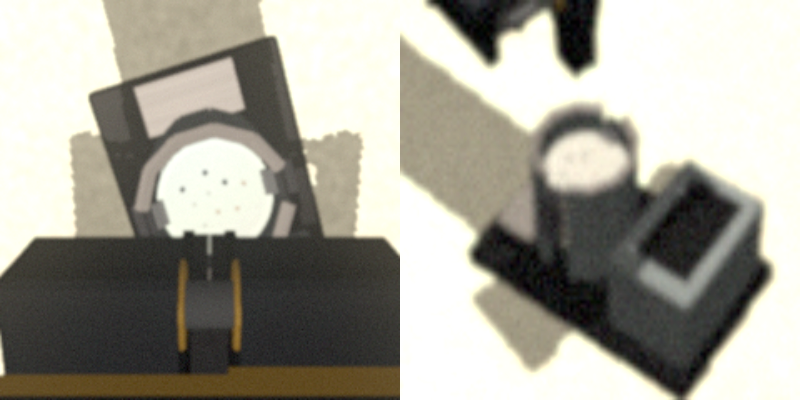

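Capsule B (a different grain pattern) stays down in the tube with both lips, at crop (158,213) and (272,180), over its edge. The other objects checked haven't moved, so I'm handing in.

```bash
python3 -c "
from bench import r
print(r.close_job())"
```

```text
the job is handed in; nothing more can be done
None
```

Both capsules are loaded in the feed tube, window up and one on top of the other, each held under both sprung lips. The job was handed in at about 48.6 s, with the gripper clear of everything.

- **First capsule:** it was pressed about 30 mm past contact. On release it rose a few mm and stayed, with force back to zero and both lips visible over its edge.
- **Second capsule:** it was pressed in small steps. At the end the force rose from about 5 N to 24 N at z = 0.088, so the stack lightly touched bottom for about one 0.1 s row before I backed off. Pressing to the latch alone would have been gentler. The last picture shows it down in the tube with both lips over it.
- **Other objects:** before-and-after scene images show no change at the pot, jar, loupe, big dish or the red and turquoise discs.
- **Disagreements seen:** the wrist camera differed from the other two cameras by up to about 6 mm for the first capsule and about 4 mm at the mouth. I handled this with relative measurements. The tool also leaned up to about 2 degrees during the moves, but both capsules still seated flat.

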